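# Roll the bearing sleeve up to the inspection stop

### The arm

A 7-joint arm with a two-finger parallel gripper is mounted at the origin on a cart in front of the work surface, level with it; the furniture and walls round the work are solid. World frame = base frame: x ahead of the robot, y to its left, z up, the work surface at z = 0. Lengths are in m, angles in rad, forces in N, time in s.
With the tool pointing down it reaches from about 0.4 to 0.85 m from the base axis. Payload 10.4 kg.
Tool frame: the origin (TCP) lies on the centre line of the jaws, within the pads' length; the fingertips stand r.tip_extent ahead of it and the grasp point (between the pads) lies 8 mm behind it (r.tip_extent is the distance from the TCP to the fingertips, in m); z points along the fingers, y is the direction in which the jaws open and shut (so a half turn about z gives the same grasp; the last joint's range is limited). The gripper opens to 87 mm and grips with 3 to 60 N. Pads are 19 mm wide; open, the fingers measure 117 mm over their backs; the gripper's body (75 mm by 190 mm) begins 51 mm behind the grasp point.
Start: joints at [1.207, 0.332, -0.065, 1.46, 0.022, 1.35, -0.088], TCP at [0.209, -0.589, 0.234] pointing down, gripper open.
Joint ranges: [-2.6, 2.6], [-0.5, 2.12], [-1.47, 1.34], [0.16, 2.42], [-1.27, 4.41], [0.06, 2.06], [-2.6, 2.6]. Speed limits (rad/s): [2.22, 2.22, 2.79, 2.79, 3.14, 3.14, 3.14].

### API

Orientations are given as a unit quaternion [x, y, z, w].
In Python, from bench import r gives the robot as it stands.
- The arm moves only by the shell command python3 -m jog 'ROWS' [FORCE]. ROWS is JSON, a list of rows, each a list of 7 numbers: the shift along the tool's x, y, z in cm, then the turn, a rotation vector about the tool's x, y, z in rad, then the opening, from -1 (shut) to 1 (fully open). In form: [[tx, ty, tz, wx, wy, wz, jaw], ...]. A call has 1 to 20 rows; each row shifts and turns the commanded pose from where the row before left it, along the tool's axes as they then stand; what a row does not reach is not made up. A row lasts 1/8 s, in which the tool goes at most 62.5 mm and 10.7 degrees, less where a joint would pass 70% of its speed; a pose out of reach is approached as far as the arm can. A call with a gripper value outside its range is refused whole. The fingers move at their own pace and stop on an object; FORCE is the grip in N (left out, the last holds). Time passes only in rows, so rows that do not move let the fingers close. It gives the time, the measured TCP pose, the force and the opening at its end, in the units of the state.
- r.read_state(): the state, without advancing time (a new reading comes with each control period).
- r.camera(name): name is "side" or "top" or "wrist"; returns a dict with "frame" (400x640x3 uint8, red, green, blue), "fx", "fy", "cx", "cy" (pixels), "camera_from_world" (4x4, takes a point from world to camera coordinates). Camera axes: x right, y down, z forward; pixel columns grow to the right and rows downward; lengths in m; the calibration is good to about 2 mm. A picture is of the moment at which its call begins. There is no depth.
- r.close_job(): hands the job in, once; it reports no verdict.
Trained networks look in a picture, given as the dict that the camera call returned (one of the last four; its "shot" number tells which), for a name from the list of things; names that differ only in an ending like _2 or _b are one class to them, and where a whole thing is asked for, a point or a joint stands for the part that bears it (a point fixed in the world has none). Each returns a list of dicts, best first, with "score" (0 to 1); they miss things now and then, are a little off and sometimes report something else, mostly with a low value. They report only what shows in the picture. A call takes as long as a camera call. They do not tell look-alikes from the thing itself.
- r.search_frame(picture, thing): "rect" ([left, top, right, bottom] in pixels, round what is visible of it).
The state is a dict: "time": time; "joint_positions": joint angles; "joint_vel": joint speeds; "joint_torque": joint torques, N m; "ee_pos": TCP position; "eef_rot": TCP orientation; "ft_force": force on the tool from outside, world axes, zero at the start; "torque": the same for the moment, N m; "width": finger opening in m.
Only numpy, scipy, OpenCV 4.12 (cv2) and the standard library are available. Lean on these libraries where they do the work, as an engineer would, in place of code of your own. Each camera call takes 0.05 s, during which the arm holds its last target.

### The job

Push the bearing sleeve from the foot of the ramp up the slope and over the crest, until it rests against the stop at the top. Roll it gently and steadily with the fingertips, without gripping or lifting it and without letting it run back down, then take the hand away. Leave everything else on the bench where it is.

Things in the scene. Friction and masses are not known exactly. Their poses are not given: they have to be found in the camera images.
- ramp: inspection ramp, bolted down, 215x124 mm: black base, aluminium deck, blue side guides (104 mm apart, 7 mm above the deck). Origin on the worktop under it; x uphill, y across, z up. Along x in mm: lip -115 to -111 (14 high); level foot to -55, 8 high; 9 degree slope to the crest at +45, 23.8 high; then a seat falling 8 degrees to the stop.
- ramp_crest (a point): middle of the crest line, on the deck: 45 mm uphill of the ramp's origin and 23.8 mm above the worktop; beyond it the deck falls to the stop. Axes as the ramp's.
- ramp_slope (a point): middle of the line where the slope begins, on the deck: 55 mm downhill of the ramp's origin, 8 mm high. x points up along the slope, z square to the slope, y across.
- ramp_stop (a point): middle of the stop's black rubber face, which looks downhill: 86 mm uphill of the ramp's origin, 32 mm above the worktop. The blue stop plate behind it is 12 mm thick, its top 44 mm high, with bolt heads to 47. Axes as the ramp's.
- sleeve_centre (a point): centre of the bearing sleeve (rests at x = 68, z = 39 mm of the ramp's frame when against the stop). It lies across the ramp on the level foot, rolls freely on its collars, and weighs 0.25 to 0.5 kg. Its y axis is the roller's axis; x and z turn as it rolls.
- sleeve: the bearing sleeve, a loose roller 96 mm long: brass-coloured barrel 32 mm in diameter, 68 mm long, between two steel collars 36 mm in diameter and 14 mm long. Polished and lightly oiled: friction about 0.3 on deck and fingers. Origin at its centre, y along its axis.
- petri_dish: clear round dish, 59 mm across, 14 mm high; a bystander. Origin at its underside.
- vial_c07: standing glass vial with a white cap, 17 mm across, 54 mm high; a bystander. Origin at its underside.
- tweezers_steel: steel tweezers lying flat, 110 mm long; a bystander. Origin at its underside.
- lens_stand: lens in a black ring on a short post, 27x32x62 mm, standing; a bystander. Origin at its underside.
- post_50: standing steel post, 13 mm across, 50 mm high; a bystander. Origin at its underside.
- screw_pot: round white pot of screws, 47 mm across, 21 mm high; a bystander. Origin at its underside.
Not all that is in view belongs to the job. Leave any red look-alike of the sleeve alone.

How it is judged:
By the outcome, as a careful person would: the job done as asked, in the order asked, and still so for the second after the job is handed in, with the robot touching nothing.
It also fails if it takes over 38 s, if anything falls off the work surface, if the arm or the gripper's body presses on something with over 40 N, if the wrist force passes 120 N, or if a joint passes its speed limit or range.

## Working session

There is one attempt and no reset: what is moved stays moved. The work goes in short steps, Python scripts to look and compute and a shell command to move; the robot and the scene stay as the last step left them, time stands still between calls to the robot, and variables do not carry over. Pictures are saved under pics/ and viewed, and the job is handed in when it is done.

```bash
ls; mkdir -p pics; python3 - <<'E'
from bench import r
import cv2
print(r.read_state(), r.tip_extent)
for n in ["side","top","wrist"]:
    p=r.camera(n); cv2.imwrite(f"pics/{n}0.png",p["frame"][:,:,::-1])
    print(n,p["fx"],p["fy"],p["cx"],p["cy"],p["camera_from_world"].tolist() if hasattr(p["camera_from_world"],'tolist') else p["camera_from_world"])
    for t in ["ramp","sleeve","petri_dish","vial_c07","tweezers_steel","lens_stand","post_50","screw_pot"]:
        print(t,[(d["rect"],round(d["score"],2)) for d in r.search_frame(p,t)])
print(r.read_state()["time"])
E
```

```text
pics
{'time': 0.0, 'joint_positions': array([ 1.20734518,  0.33285515, -0.06469246,  1.46095235,  0.02163346,
        1.34990208, -0.08850517]), 'joint_vel': array([-0.00035873, -0.00030528,  0.00114779,  0.00054022, -0.00062719,
       -0.00059414,  0.00215269]), 'joint_torque': array([-3.76840708e-04, -6.23252892e+01,  2.43697374e-02, -3.89902818e+01,
       -6.12728647e-02,  3.96821124e-02,  1.45487384e-04]), 'ee_pos': array([ 0.20878482, -0.58869596,  0.2327591 ]), 'eef_rot': array([ 9.85511049e-01,  1.69609753e-01, -1.70411623e-04, -6.89532940e-04]), 'ft_force': array([-0.12978835, -0.54049767,  0.19321686]), 'torque': array([ 0.00595981, -0.02096435,  0.01030623]), 'width': 0.08690084991466207} 0.011
side 456.84892623230814 456.84892623230814 318.8926889103232 205.94022026596758 [[-0.9928647249602918, -0.11821970659601429, -0.01561213956755278, 0.4923841030409671], [-0.05074645680642573, 0.5373639936229441, -0.8418222707194165, 0.1969794137265243], [0.10790938351745884, -0.8350233765170607, -0.5395289849664512, 0.7780403984437063], [0.0, 0.0, 0.0, 1.0]]
ramp [([272.4, 226.3, 36
[... 1039 characters left out ...]
176.6, 357.7, 254.8], 0.42)]
tweezers_steel [([457.9, 215.5, 464.9, 268.3], 0.45)]
lens_stand [([194.8, 151.4, 213.1, 167.0], 0.73)]
post_50 [([317.3, 200.5, 348.3, 245.4], 0.18)]
screw_pot [([179.9, 232.2, 205.0, 258.1], 0.8)]
wrist 280.39569464339394 280.39569464339394 316.6725112473891 195.83128116568645 [[0.33341412497548567, -0.9427798305679908, -0.0011010635872225122, -0.6253047207737426], [-0.9029965055239947, -0.31968000219331577, 0.28705749808903586, -0.03438634195719339], [-0.2709840074216306, -0.09471476797138631, -0.9579127206848446, 0.39105138915273385], [0.0, 0.0, 0.0, 1.0]]
ramp []
sleeve []
petri_dish []
vial_c07 []
tweezers_steel []
lens_stand []
post_50 []
screw_pot []
1.35
```

View pics/side0.png

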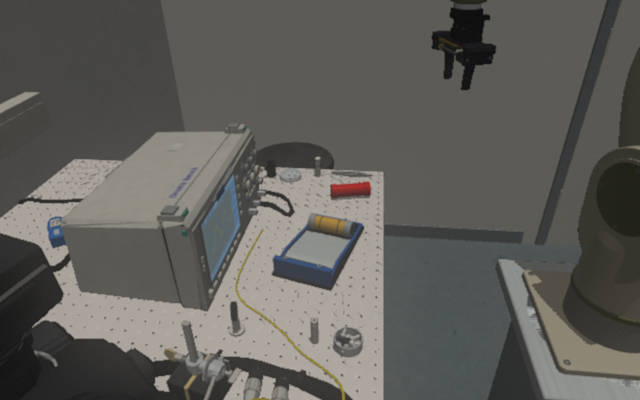

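View pics/top0.png

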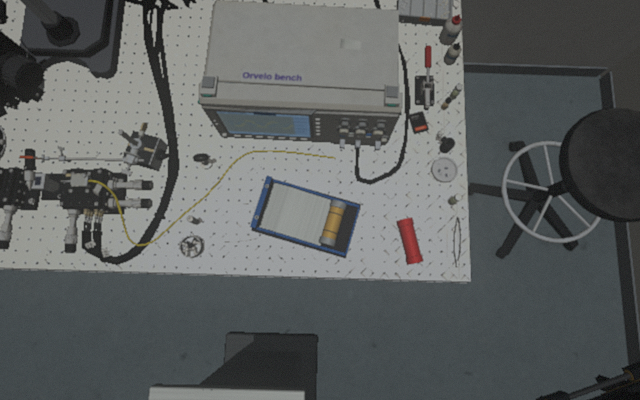

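```bash
python3 - <<'E'
import cv2
a=cv2.imread("pics/top0.png")[150:280,180:480]; cv2.imwrite("pics/top0z.png",cv2.resize(a,(800,347),interpolation=cv2.INTER_CUBIC))
a=cv2.imread("pics/side0.png")[150:300,240:400]; cv2.imwrite("pics/side0z.png",cv2.resize(a,(640,600),interpolation=cv2.INTER_CUBIC))
E
```

```text
(no output)
```

View pics/top0z.png

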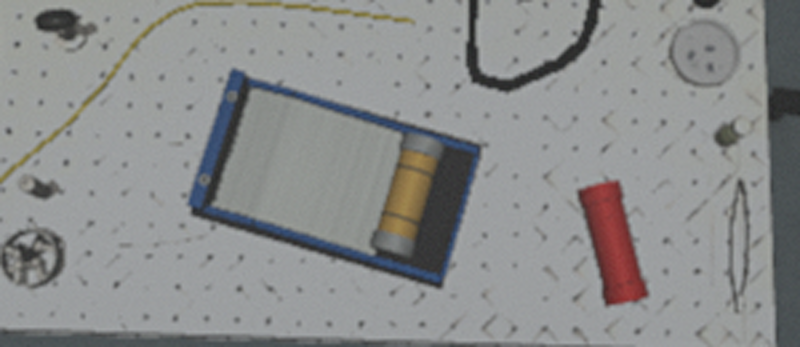

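View pics/side0z.png

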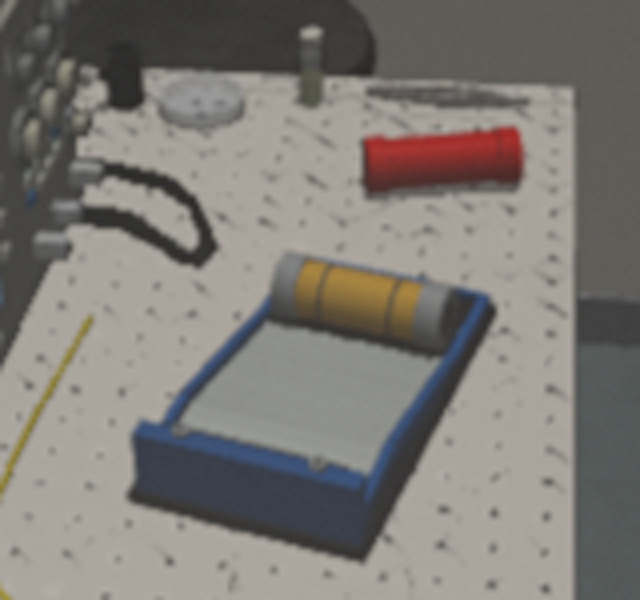

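```bash
cat > h.py <<'E'
import numpy as np
C={"side":(456.849,318.893,205.940,np.array([[-0.9928647249602918,-0.11821970659601429,-0.01561213956755278,0.4923841030409671],[-0.05074645680642573,0.5373639936229441,-0.8418222707194165,0.1969794137265243],[0.10790938351745884,-0.8350233765170607,-0.5395289849664512,0.7780403984437063]])),
"top":(431.613,327.0645,196.9467,np.array([[0.02972519356083381,-0.9994766896190366,0.012757733965838547,-0.2098252998508819],[-0.9801179000261593,-0.03164968402914968,-0.19587546949316098,0.5396587579202194],[0.19617674407554586,-0.006681647179186675,-0.9805457871384134,0.8569069817787196]]))}
def proj(n,P):
    f,cx,cy,T=C[n]; q=np.atleast_2d(P)@T[:,:3].T+T[:,3]
    return np.c_[f*q[:,0]/q[:,2]+cx,f*q[:,1]/q[:,2]+cy]
def ray(n,u,v,z):
    f,cx,cy,T=C[n]; d=T[:,:3].T@np.array([(u-cx)/f,(v-cy)/f,1]); o=-T[:,:3].T@T[:,3]
    return o+d*(z-o[2])/d[2]
def r2w(p,L):
    x,y,a=p[:3]; L=np.atleast_2d(L)
    return np.c_[x+np.cos(a)*L[:,0]-np.sin(a)*L[:,1],y+np.sin(a)*L[:,0]+np.cos(a)*L[:,1],L[:,2]]
E
python3 - <<'E'
from h import *
from scipy.optimize import least_squares
# y of ramp: uphill=+y world -> ramp y = -x world (toward robot)
L=np.array([[.098,-.062,.044],[.098,.062,.044],[-.115,-.062,.015],[-.115,.062,.015]])
t=np.array([[237,70],[193,210],[480,148],[441,285]])*.375+[180,150]
s=np.array([[136,430],[365,487],[490,298]])/4+[240,150]
Ls=L[[0,1,3]]
def res(p): return np.r_[(proj("top",r2w(p,L))-t).ravel(),(proj("side",r2w(p,Ls))-s).ravel()]
for z in [1]:
    o=least_squares(res,[.55,-.2,1.4]); print(o.x,np.degrees(o.x[2]),o.fun.round(1))
p=o.x
print(r2w(p,L))
# sleeve centre top: ends zoom
for e in [(425,138),(392,250),(407,193)]:
    print(ray("top",e[0]*.375+180,e[1]*.375+150,.03))
print("stop",r2w(p,[[.068,0,.039]]))
for n,u,v,z in [("top",401,240,.0),("top",192,245,.02),("top",195,220,.0),("top",445,170,.01),("top",452,200,.03),("top",457,240,.005),("top",203,158,.03)]: print(u,v,ray(n,u,v,z).round(3))
E
```

```text
[ 0.50936215 -0.14232546  1.32128258] 75.70391543554489 [-1.6 -1.9 -3.   0.6  1.3 -1.8  0.9  1.5 -2.5 -1.1  1.6 -0.7  2.5 -2.9]
[[ 0.59364158 -0.06267009  0.044     ]
 [ 0.47348154 -0.03205043  0.044     ]
 [ 0.5410449  -0.26907404  0.015     ]
 [ 0.42088486 -0.23845437  0.015     ]]
[ 0.54110163 -0.22014479  0.03      ]
[ 0.44948854 -0.19604699  0.03      ]
[ 0.49561914 -0.20674941  0.03      ]
stop [[ 0.52615358 -0.07643124  0.039     ]]
401 240 [ 0.465 -0.359  0.   ]
192 245 [0.439 0.092 0.02 ]
195 220 [0.496 0.097 0.   ]
445 170 [ 0.625 -0.457  0.01 ]
452 200 [ 0.553 -0.465  0.03 ]
457 240 [ 0.469 -0.481  0.005]
203 158 [0.629 0.083 0.03 ]
```

```bash
cat > fit.py <<'E'
from h import *
from scipy.optimize import least_squares
import cv2
t=np.array([[237,70],[193,210],[480,148],[441,285]])*.375+[180,150]-.3
s=np.array([[136,430],[365,487],[490,298]])/4+[240,150]-.3
def Lf(p): 
    h=p[3]; return np.array([[.098,-h,.044],[.098,h,.044],[-.115,-h,.015],[-.115,h,.015]])
def res(p):
    L=Lf(p); return np.r_[(proj("top",r2w(p,L))-t).ravel(),(proj("side",r2w(p,L[[0,1,3]]))-s).ravel(), ]
o=least_squares(res,[.51,-.14,1.3,.06]); p=o.x
print(o.x,np.degrees(o.x[2]),o.fun.round(1))
h=p[3]
def segs():
    prof=[(-.115,.015),(-.055,.015),(.045,.0308),(.086,.025)]
    for y in (-.052,.052,-h,h):
        for a,b in zip(prof,prof[1:]): yield (a[0],y,a[1]),(b[0],y,b[1])
    for x,z in [(.086,.044),(.098,.044),(.045,.0238),(-.055,.008),(-.111,.014),(-.115,.014)]:
        yield (x,-.052,z),(x,.052,z)
for n,(x0,y0,w,hh,sc) in {"top":(230,160,150,110,5),"side":(260,200,120,100,6)}.items():
    im=cv2.imread(f"pics/{n}0.png")[y0:y0+hh,x0:x0+w]; im=cv2.resize(im,None,fx=sc,fy=sc,interpolation=cv2.INTER_CUBIC)
    for a,b in segs():
        q=((proj(n,r2w(p,[a,b]))-[x0,y0]+.5)*sc).round().astype(int)
        cv2.line(im,tuple(map(int,q[0])),tuple(map(int,q[1])),(0,255,0),1)
    cv2.imwrite(f"pics/{n}_fit.png",im)
E
python3 fit.py
```

```text
[ 0.50929082 -0.14186289  1.3193384   0.05824187] 75.59252214133828 [-2.  -0.1 -2.4 -0.9  1.   0.3  1.4  0.2 -0.5 -0.3 -0.2 -0.6  1.3 -2.7]
```

View pics/top_fit.png

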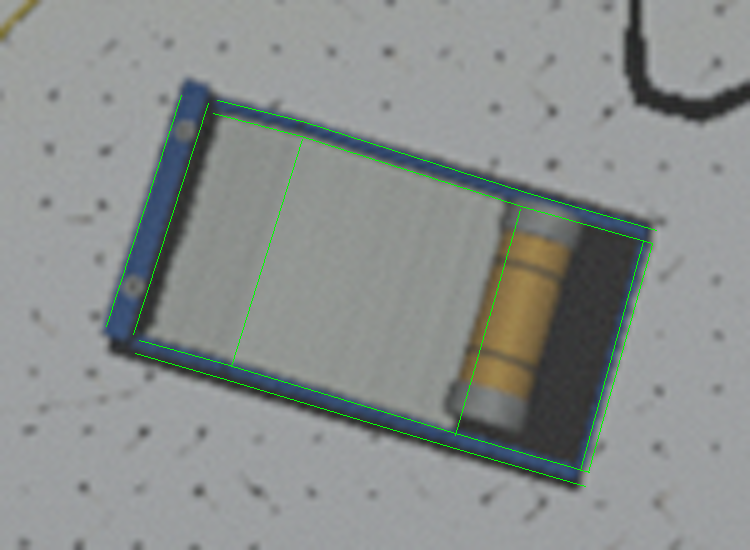

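View pics/side_fit.png

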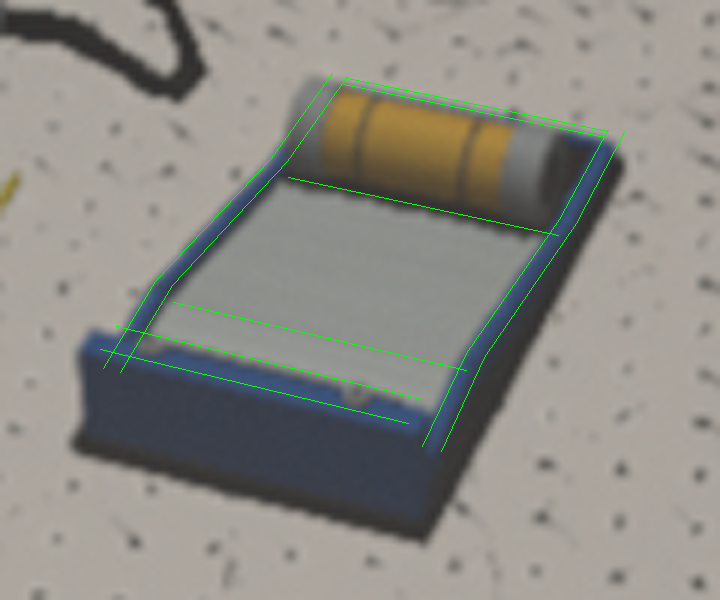

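```bash
cat > fit2.py <<'E'
from h import *
from scipy.optimize import least_squares
h=.062; g=.059
LT=np.array([[.086,-.052,.044],[.086,.052,.044],[.1,h,.0],[-.115,h,0],[-.115,h-.003,.014],[-.115,-g,.014]])
T=np.array([[213,97],[148,338],[115,352],[581,489],[581,480],[652,230]])/5+[230,160]-.5
LS=np.array([[.1,-h,0],[.1,h,0],[-.115,h,0.0],[-.115,g,.014],[.045,.052,.0308],[.045,-.052,.0308]])
S=np.array([[75,447],[425,541],[620,170],[622,148],[480,355],[155,285]])/6+[260,200]-.5
def res(p): return np.r_[(proj("top",r2w(p,LT))-T-p[3:5]).ravel(),(proj("side",r2w(p,LS))-S-p[5:7]).ravel(),p[3:]/1.0]
o=least_squares(res,[.51,-.14,1.3,0,0,0,0],loss="soft_l1"); p=o.x
print(p.round(4),np.degrees(p[2]),(res(p)+np.r_[np.tile(p[3:5],6),np.tile(p[5:7],6),p[3:]*0]).round(1))
# sleeve centre
Ls=lambda x,y:np.array([[x,y-.048,.026],[x,y+.048,.026]])
def uv2r(w): 
    d=w[:2]-p[:2]; c,s=np.cos(p[2]),np.sin(p[2]); return c*d[0]+s*d[1],-s*d[0]+c*d[1]
# top view axis: ends of collars midline at (545,212)?,(488,415)
for q in [(545,208),(488,413)]:
    u,v=np.array(q)/5+[230,160]-.5-p[3:5]; w=ray("top",u,v,.03); print(w,uv2r(w))
for L in [[.068,0,.039],[-.085,0,.026]]: print(r2w(p,[L]))
E
python3 fit2.py
```

```text
[ 0.5117 -0.1428  1.3151 -0.0315 -0.085   0.0743 -0.4682] 75.3503724431796 [-0.4 -0.  -2.5 -2.2 -0.5  0.2  0.2  0.6  0.9  0.7  1.3 -1.1 -0.7  0.2
  0.5 -0.1  1.1 -0.7 -0.3 -2.4 -3.7 -0.7  1.6 -0.4 -0.  -0.1  0.1 -0.5]
[ 0.54228844 -0.2182868   0.03      ] (np.float64(-0.06530593175705522), np.float64(-0.048645508611587396))
[ 0.45281686 -0.19622753  0.03      ] (np.float64(-0.06659182816158377), np.float64(0.043496355466345324))
[[ 0.52893844 -0.07701177  0.039     ]]
[[ 0.4902436  -0.22503781  0.026     ]]
```

```bash
python3 - <<'E'
from h import *
for u,v in [(183,298),(205,298),(268,200),(292,213)]: print(ray("side",u,v,0).round(3))
for u,v,z in [(210,137,0),(388,150,0),(345,146,.08),(345,146,.12)]: print(ray("top",u,v,z).round(3))
E
python3 -m jog '[[3.1,-1.9,0.7,0,0,0,-0.45],[3.1,-1.9,0.7,0,0,0,-0.45],[3.1,-1.9,0.7,0,0,0,-0.45],[3.1,-1.9,0.7,0,0,0,-0.45],[3.1,-1.9,0.7,0,0,0,-0.45],[3.1,-1.9,0.7,0,0,0,-0.45],[3.1,-1.9,0.7,0,0,0,-0.45],[3.1,-1.9,0.7,0,0,0,-0.45],[3.1,-1.9,0.7,0,0,0,-0.45],[3.1,-1.9,0.7,0,0,0,-0.45],[3.1,-1.9,0.7,0,0,0,-0.45],[3.1,-1.9,0.7,0,0,0,-0.45],[0,0,0,0,0,-0.163,-0.45],[0,0,0,0,0,-0.163,-0.45],[0,0,0,0,0,-0.163,-0.45],[0,0,0,0,0,-0.163,-0.45],[0,0,0,0,0,-0.163,-0.45],[0,0,0,0,0,-0.163,-0.45],[0,0,0,0,0,0,-0.45]]'
python3 - <<'E'
from bench import r
import cv2,numpy as np
from scipy.spatial.transform import Rotation as R
for n in ["side","top","wrist"]:
    p=r.camera(n); cv2.imwrite(f"pics/{n}1.png",p["frame"][:,:,::-1])
    if n=="wrist": print([p[k] for k in("fx","cx","cy")],p["camera_from_world"].tolist())
s=r.read_state(); print(s["time"],s["joint_positions"].round(2),s["ee_pos"],s["width"]); print(R.from_quat(s["eef_rot"]).as_matrix().round(3))
E
```

```text
[0.746 0.02  0.   ]
[0.705 0.015 0.   ]
[ 0.662 -0.331  0.   ]
[ 0.593 -0.28   0.   ]
[0.689 0.08  0.   ]
[ 0.671 -0.33   0.   ]
[ 0.651 -0.227  0.08 ]
[ 0.638 -0.225  0.12 ]
time: 3.72
ee_pos: [0.4833, -0.2499, 0.1496]
eef_rot: [0.791, 0.612, 0.0, 0.0]
ft_force: [-0.7, 0.1, 0.1]
width: 0.0238
[280.39569464339394, 316.6725112473891, 195.83128116568645] [[0.9671883044450641, -0.25405962015884, -0.0007022459894763026, -0.5309802612360233], [-0.2432464757505674, -0.9268141504060676, 0.2860885922961794, -0.12493646991967226], [-0.07333441061065703, -0.27653072164196657, -0.958202913901102, 0.27595171531639734], [0.0, 0.0, 0.0, 1.0]]
3.875 [ 0.8   0.26 -0.47  1.76  0.12  1.15  0.04] [ 0.4833388  -0.24991976  0.1496057 ] 0.024220878687369923
[[ 0.253  0.968  0.   ]
 [ 0.968 -0.253 -0.   ]
 [-0.     0.    -1.   ]]
```

View pics/wrist1.png

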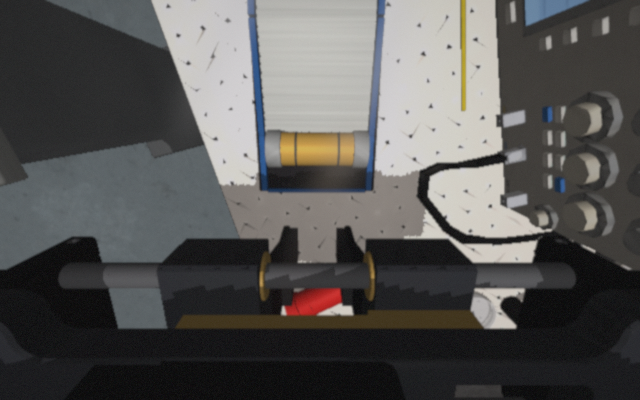

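View pics/side1.png

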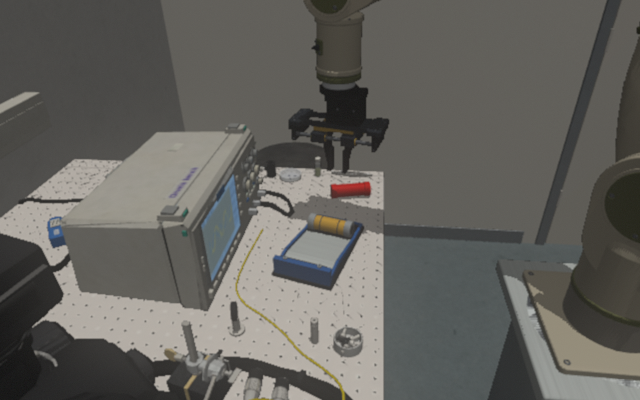

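View pics/top1.png

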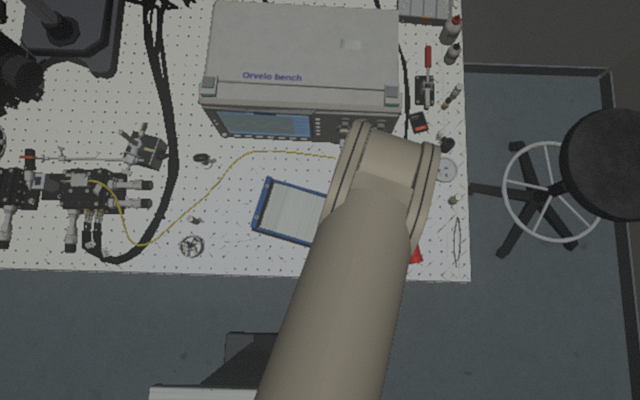

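```bash
cat >> h.py <<'E'
C["wrist"]=(280.3957,316.6725,195.8313,np.array([[0.9671883044450641,-0.25405962015884,-0.0007022459894763026,-0.5309802612360233],[-0.2432464757505674,-0.9268141504060676,0.2860885922961794,-0.12493646991967226],[-0.07333441061065703,-0.27653072164196657,-0.958202913901102,0.27595171531639734]]))
p0=np.array([.5117,-.1428,1.3151])
def w2r(w,p=p0):
    d=w[:2]-p[:2]; c,s=np.cos(p[2]),np.sin(p[2]); return np.round([c*d[0]+s*d[1],-s*d[0]+c*d[1]],4)
E
python3 - <<'E'
from h import *
for u,v,z in [(265,148,.026),(371,148,.026),(318,131,.030),(318,167,.026),(318,190,.014),(262,190,.015),(372,190,.015),(249,5,.0295),(382,5,.0295)]:
    w=ray("wrist",u,v,z); print((u,v),w.round(4),w2r(w))
import cv2
a=cv2.imread("pics/wrist1.png")[110:200,240:400]; cv2.imwrite("pics/wrist1z.png",cv2.resize(a,None,fx=5,fy=5,interpolation=cv2.INTER_CUBIC))
print("tcp",w2r(np.array([.4833,-.2499])))
E
```

```text
(265, 148) [ 0.4463 -0.1939  0.026 ] [-0.0659  0.0504]
(371, 148) [ 0.5457 -0.22    0.026 ] [-0.0661 -0.0524]
(318, 131) [ 0.5001 -0.1911  0.03  ] [-0.0497 -0.001 ]
(318, 167) [ 0.4913 -0.225   0.026 ] [-0.0847 -0.001 ]
(318, 190) [ 0.4845 -0.251   0.014 ] [-0.1116 -0.0011]
(262, 190) [ 0.4275 -0.2357  0.015 ] [-0.1112  0.0579]
(372, 190) [ 0.5396 -0.2652  0.015 ] [-0.1113 -0.0579]
(249, 5) [ 0.4703 -0.0769  0.0295] [0.0532 0.0567]
(382, 5) [ 0.5778 -0.1052  0.0295] [ 0.0531 -0.0545]
tcp [-0.1108  0.0004]
```

View pics/wrist1z.png

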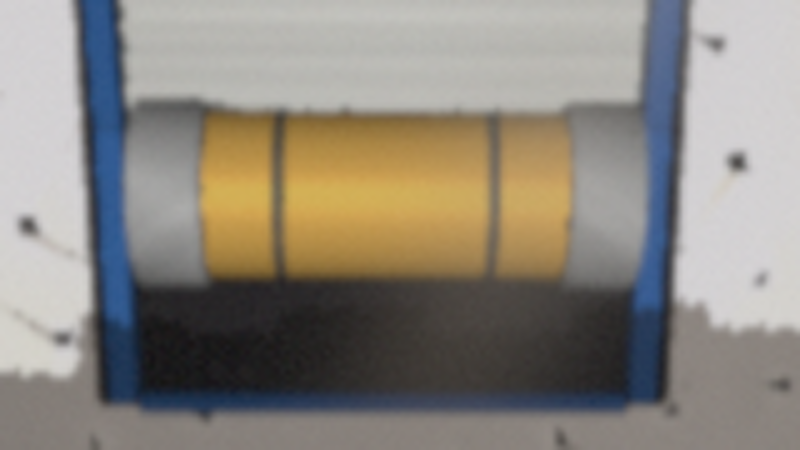

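```bash
python3 -m jog '[[0.7,0,1.0,0,0,0,-0.45],[0,0,1.5,0,0,0,-0.45],[0,0,1.5,0,0,0,-0.45],[0,0,1.5,0,0,0,-0.45],[0,0,1.5,0,0,0,-0.45],[0,0,1.5,0,0,0,-0.45],[0,0,1.3,0,0,0,-0.45],[0,0,1.0,0,0,0,-0.45],[0,0,0.6,0,0,0,-0.45],[0,0,0.4,0,0,0,-0.45],[0,0,0,0,0,0,-0.45]]'
python3 - <<'E'
from bench import r
import cv2,numpy as np
from h import w2r
ims=[]
for n in ["side","wrist"]:
    p=r.camera(n); f=p["frame"][:,:,::-1]; cv2.imwrite(f"pics/{n}2.png",f)
    ims.append(cv2.resize(f[140:300,260:420] if n=="side" else f[60:320,190:450],(400,400)))
cv2.imwrite("pics/c2.png",np.hstack(ims))
s=r.read_state(); print(s["time"],s["ee_pos"],w2r(s["ee_pos"]),s["ft_force"])
E
```

```text
time: 5.25
ee_pos: [0.4851, -0.2431, 0.0315]
eef_rot: [0.79, 0.613, -0.0, 0.0]
ft_force: [-0.1, -0.1, 0.1]
width: 0.0241
5.35 [ 0.48528403 -0.24317339  0.03188277] [-0.1038  0.0002] [ 0.3119518  -0.05874636 -0.42903553]
```

View pics/c2.png

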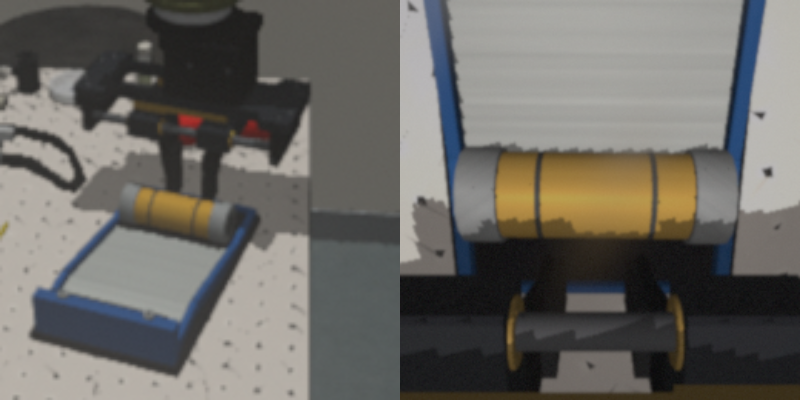

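```bash
python3 -m jog '[[0.2,0,0,0,0,0,-0.45],[0.2,0,0,0,0,0,-0.45],[0.2,0,0,0,0,0,-0.45],[0.2,0,0,0,0,0,-0.45],[0.15,0,0,0,0,0,-0.45],[0.15,0,0,0,0,0,-0.45],[0.15,0,0,0,0,0,-0.45],[0.15,0,0,0,0,0,-0.45],[0.2,0,0,0,0,0,-0.45],[0.2,0,0,0,0,0,-0.45],[0.2,0,0,0,0,0,-0.45],[0.2,0,-0.03,0,0,0,-0.45],[0.2,0,-0.03,0,0,0,-0.45],[0.2,0,-0.03,0,0,0,-0.45]]'
python3 - <<'E'
from bench import r
import cv2,numpy as np
from h import w2r
ims=[]
for n in ["side","wrist"]:
    p=r.camera(n); f=p["frame"][:,:,::-1]; cv2.imwrite(f"pics/{n}3.png",f)
    ims.append(cv2.resize(f[140:300,260:420] if n=="side" else f[60:320,190:450],(400,400)))
cv2.imwrite("pics/c3.png",np.hstack(ims))
s=r.read_state(); print(s["time"],s["ee_pos"],w2r(s["ee_pos"]),s["ft_force"])
E
```

```text
time: 7.1
ee_pos: [0.4916, -0.2181, 0.0326]
eef_rot: [0.79, 0.613, -0.0, 0.0]
ft_force: [0.9, -1.4, 0.6]
width: 0.0235
7.2 [ 0.49173076 -0.21765008  0.03255617] [-0.0775  0.0004] [ 0.07415335 -0.47931458  0.15978664]
```

View pics/c3.png

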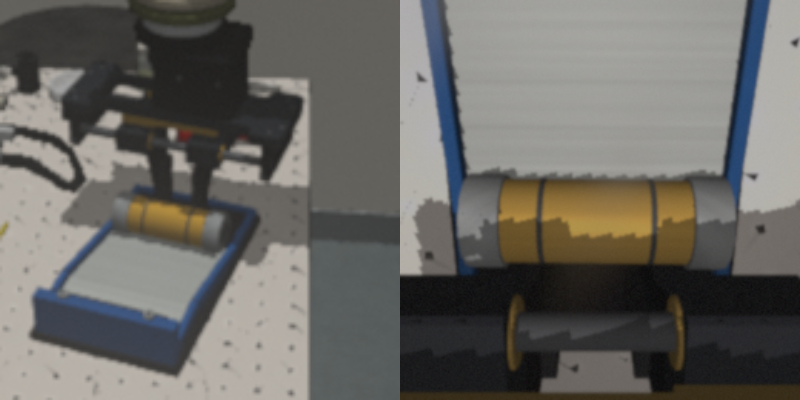

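```bash
python3 -m jog '[[0.25,0,-0.04,0,0,0,-0.45],[0.25,0,-0.04,0,0,0,-0.45],[0.25,0,-0.04,0,0,0,-0.45],[0.25,0,-0.04,0,0,0,-0.45],[0.25,0,-0.04,0,0,0,-0.45],[0.25,0,-0.04,0,0,0,-0.45],[0.25,0,-0.04,0,0,0,-0.45],[0.25,0,-0.04,0,0,0,-0.45],[0.25,0,-0.04,0,0,0,-0.45],[0.25,0,-0.04,0,0,0,-0.45],[0.25,0,-0.04,0,0,0,-0.45],[0.25,0,-0.04,0,0,0,-0.45],[0.25,0,-0.04,0,0,0,-0.45],[0.25,0,-0.04,0,0,0,-0.45],[0.25,0,-0.04,0,0,0,-0.45],[0.25,0,-0.04,0,0,0,-0.45],[0.25,0,-0.04,0,0,0,-0.45],[0.25,0,-0.04,0,0,0,-0.45],[0.25,0,-0.04,0,0,0,-0.45],[0.25,0,-0.04,0,0,0,-0.45]]'
python3 - <<'E'
from bench import r
import cv2,numpy as np
from h import w2r
ims=[]
for n in ["side","wrist"]:
    p=r.camera(n); f=p["frame"][:,:,::-1]; cv2.imwrite(f"pics/{n}4.png",f)
    ims.append(cv2.resize(f[140:300,260:420] if n=="side" else f[60:320,190:450],(400,400)))
cv2.imwrite("pics/c4.png",np.hstack(ims))
s=r.read_state(); print(s["time"],s["ee_pos"],w2r(s["ee_pos"]),s["ft_force"])
E
```

```text
time: 9.7
ee_pos: [0.5041, -0.1693, 0.0405]
eef_rot: [0.79, 0.613, -0.0, 0.0]
ft_force: [-0.6, -1.5, 0.7]
width: 0.0242
9.8 [ 0.50418284 -0.16894057  0.04049564] [-0.0272  0.0007] [-0.36908366 -0.83885535 -0.46246838]
```

View pics/c4.png

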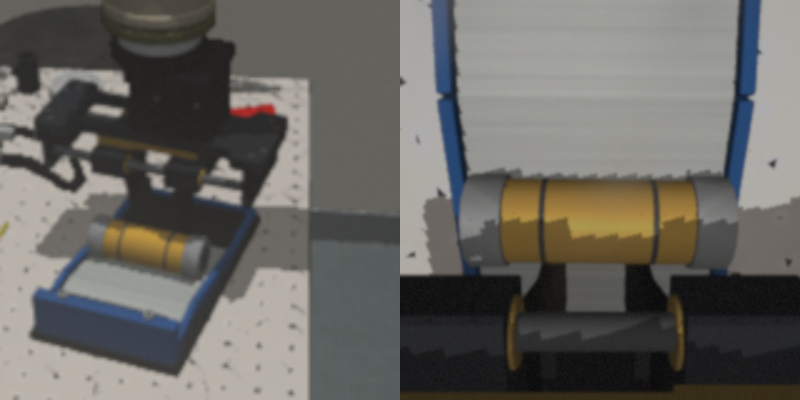

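```bash
python3 -m jog '[[0.25,0,-0.04,0,0,0,-0.45],[0.25,0,-0.04,0,0,0,-0.45],[0.25,0,-0.04,0,0,0,-0.45],[0.25,0,-0.04,0,0,0,-0.45],[0.25,0,-0.04,0,0,0,-0.45],[0.25,0,-0.04,0,0,0,-0.45],[0.25,0,-0.04,0,0,0,-0.45],[0.25,0,-0.04,0,0,0,-0.45],[0.25,0,-0.04,0,0,0,-0.45],[0.25,0,-0.04,0,0,0,-0.45],[0.25,0,-0.04,0,0,0,-0.45],[0.25,0,-0.04,0,0,0,-0.45],[0.25,0,-0.04,0,0,0,-0.45],[0.25,0,-0.04,0,0,0,-0.45],[0.25,0,-0.04,0,0,0,-0.45],[0.2,0,-0.03,0,0,0,-0.45],[0.15,0,-0.02,0,0,0,-0.45]]'
python3 - <<'E'
from bench import r
import cv2,numpy as np
from h import w2r
ims=[]
for n in ["side","wrist"]:
    p=r.camera(n); f=p["frame"][:,:,::-1]; cv2.imwrite(f"pics/{n}5.png",f)
    ims.append(cv2.resize(f[140:300,260:420] if n=="side" else f[60:320,190:450],(400,400)))
cv2.imwrite("pics/c5.png",np.hstack(ims))
s=r.read_state(); print(s["time"],s["ee_pos"],w2r(s["ee_pos"]),s["ft_force"])
E
```

```text
time: 11.92
ee_pos: [0.5143, -0.1296, 0.047]
eef_rot: [0.79, 0.613, -0.0, 0.0]
ft_force: [0.5, -2.5, 0.3]
width: 0.0236
12.025 [ 0.51428723 -0.12948136  0.0469444 ] [0.0135 0.0009] [-0.30105231 -1.22971136  1.4735974 ]
```

View pics/c5.png

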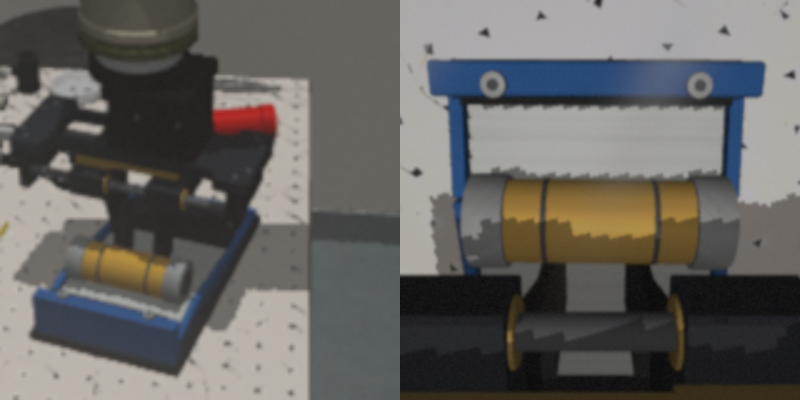

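```bash
python3 -m jog '[[0.12,0,0,0,0,0,-0.45],[0.12,0,0,0,0,0,-0.45],[0.12,0,0,0,0,0,-0.45],[0.12,0,0,0,0,0,-0.45],[0.12,0,0,0,0,0,-0.45],[0.12,0,0,0,0,0,-0.45],[0.12,0,0,0,0,0,-0.45],[0.12,0,0,0,0,0,-0.45],[0.12,0,0,0,0,0,-0.45]]'
python3 - <<'E'
from bench import r
import cv2,numpy as np
from h import w2r
ims=[]
for n in ["side","wrist"]:
    p=r.camera(n); f=p["frame"][:,:,::-1]; cv2.imwrite(f"pics/{n}6.png",f)
    ims.append(cv2.resize(f[140:300,260:420] if n=="side" else f[60:320,190:450],(400,400)))
cv2.imwrite("pics/c6.png",np.hstack(ims))
s=r.read_state(); print(s["time"],s["ee_pos"],w2r(s["ee_pos"]),s["ft_force"])
E
```

```text
time: 13.15
ee_pos: [0.517, -0.1192, 0.047]
eef_rot: [0.79, 0.613, 0.0, 0.0]
ft_force: [0.4, 0.4, 0.3]
width: 0.0238
13.25 [ 0.51699626 -0.11913172  0.04695877] [0.0242 0.0009] [-0.89091211  0.29875645  0.42144213]
```

View pics/c6.png

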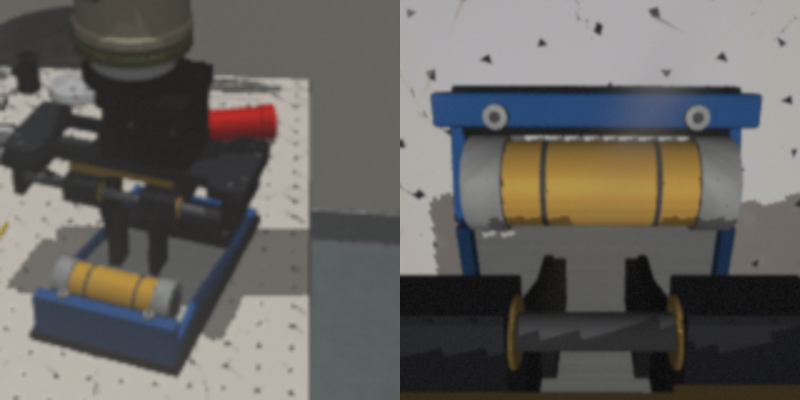

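The sleeve has gone over the crest and left the fingers. I'll let it settle and check it before withdrawing.

```bash
python3 -m jog '[[0,0,0,0,0,0,-0.45],[0,0,0,0,0,0,-0.45],[0,0,0,0,0,0,-0.45],[0,0,0,0,0,0,-0.45]]'
cat > look.py <<'E'
import sys
from bench import r
import cv2,numpy as np
from h import *
k=sys.argv[1]; ims=[]
for n in ["side","wrist"]:
    p=r.camera(n); f=p["frame"][:,:,::-1]; cv2.imwrite(f"pics/{n}{k}.png",f)
    d=r.search_frame(p,"sleeve"); print(n,[(x["rect"],round(x["score"],2)) for x in d])
    if n=="wrist": 
        C["w"]=(p["fx"],p["cx"],p["cy"],np.array(p["camera_from_world"])[:3])
        for x in d[:2]:
            l,t,rr,b=x["rect"]; print("centre ramp:",w2r(ray("w",(l+rr)/2,(t+b)/2,.041)),"end-to-end",[w2r(ray("w",u,(t+b)/2,.039)).tolist() for u in (l,rr)])
    ims.append(cv2.resize(f[140:300,260:420] if n=="side" else f[0:400,120:520],(400,400)))
cv2.imwrite(f"pics/c{k}.png",np.hstack(ims))
s=r.read_state(); print(s["time"],s["ee_pos"],w2r(s["ee_pos"]),s["ft_force"])
E
python3 look.py 7
```

```text
time: 13.75
ee_pos: [0.5169, -0.1193, 0.0469]
eef_rot: [0.79, 0.613, -0.0, 0.0]
ft_force: [-0.2, -0.2, -0.0]
width: 0.0235
side [([343.2, 179.5, 374.7, 197.3], 0.89), ([281.4, 243.3, 330.4, 266.8], 0.74)]
wrist [([224.6, 145.2, 409.6, 209.1], 0.87)]
centre ramp: [0.0667 0.0006] end-to-end [[0.0661, 0.054], [0.0664, -0.0527]]
13.95 [ 0.51695191 -0.11932053  0.04698258] [0.024  0.0009] [ 0.09778905 -0.67199292 -0.31007655]
```

View pics/c7.png

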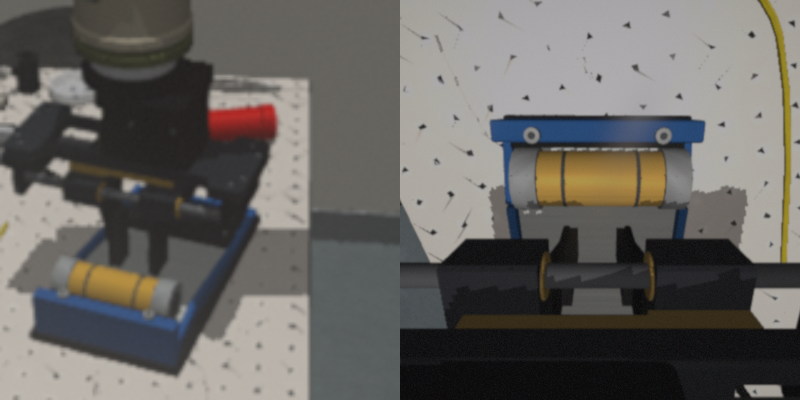

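The sleeve rests at about x = 67 mm (68 expected), parallel to the stop and clear of the fingers. Taking the hand away.

```bash
python3 -m jog '[[-0.3,0,-0.3,0,0,0,-0.45],[-0.5,0,-0.8,0,0,0,-0.45],[-0.5,0,-1.2,0,0,0,-0.45],[-0.5,0,-1.5,0,0,0,-0.45],[-0.5,0,-1.5,0,0,0,-0.45],[-0.5,0,-1.5,0,0,0,-0.45],[-0.5,0,-1.5,0,0,0,-0.45],[-0.5,0,-1.5,0,0,0,-0.45],[-0.5,0,-1.0,0,0,0,-0.45],[-0.3,0,-0.5,0,0,0,-0.45],[0,0,0,0,0,0,-0.45],[0,0,0,0,0,0,-0.45],[0,0,0,0,0,0,-0.45]]'
python3 look.py 8
```

```text
time: 15.58
ee_pos: [0.5053, -0.1636, 0.1595]
eef_rot: [0.79, 0.613, -0.0, -0.0]
ft_force: [0.7, -0.0, -0.5]
width: 0.0239
side [([332.4, 183.4, 373.9, 198.4], 0.95), ([279.1, 242.0, 332.9, 267.0], 0.94), ([336.2, 330.1, 363.8, 355.9], 0.49)]
wrist [([263.9, 80.8, 373.7, 124.9], 0.9)]
centre ramp: [ 0.0645 -0.0008] end-to-end [[0.0644, 0.0496], [0.0647, -0.0512]]
15.775 [ 0.50543641 -0.16373002  0.15979396] [-0.0218  0.0008] [ 0.19588203  1.04844515 -0.0975916 ]
```

View pics/c8.png

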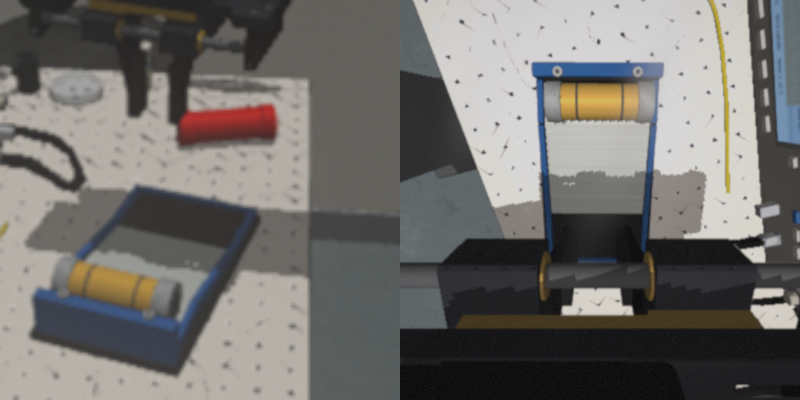

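View pics/side8.png

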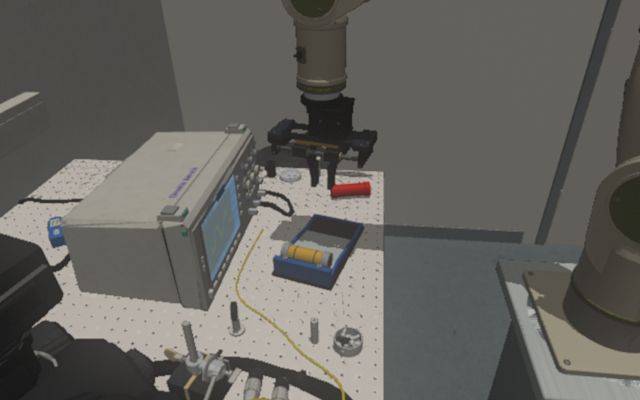

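```bash
python3 - <<'E'
import cv2
a=cv2.imread("pics/wrist8.png")[50:140,240:400]; a=cv2.resize(a,None,fx=5,fy=5,interpolation=cv2.INTER_CUBIC); cv2.imwrite("pics/w8z.png",a)
E
python3 look.py 9
```

```text
side [([281.3, 239.9, 333.2, 267.4], 0.86), ([329.2, 182.6, 372.4, 196.9], 0.65)]
wrist [([260.5, 78.4, 373.9, 122.0], 0.73)]
centre ramp: [0.0667 0.0005] end-to-end [[0.0666, 0.0524], [0.0669, -0.0514]]
15.975 [ 0.50546011 -0.16384494  0.15992695] [-0.0219  0.0007] [ 0.26292182  0.28421856 -0.14166418]
```

View pics/w8z.png

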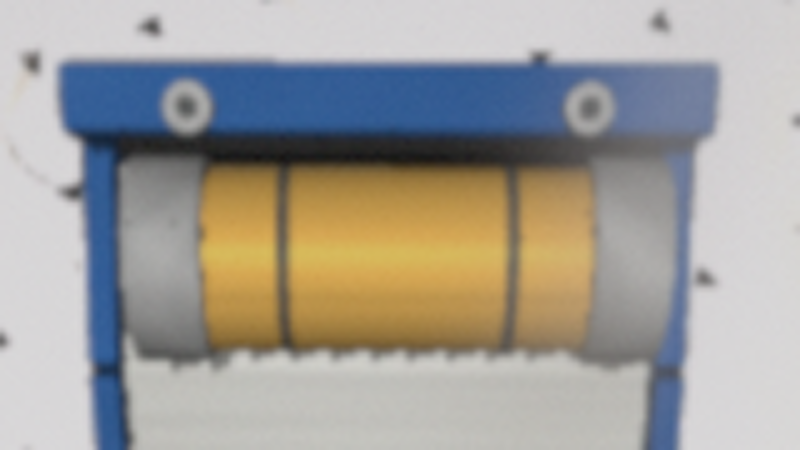

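```bash
python3 -c "
from bench import r
print(r.close_job())"
```

```text
the job is handed in; nothing more can be done
None
```

I pushed the sleeve up the slope with two part-open fingertips on the back of its barrel. It went over the crest, rolled down the seat on its own and came to rest against the stop. I then backed the hand off, raised it about 11 cm and handed the job in at about 16 s.

- **Seating:** the last two wrist pictures, taken 0.2 s apart, put the sleeve's centre at x = 64.5 and then 66.7 mm in the ramp's frame. The 68 mm given for rest lies within calibration and detection error of these. The close-up shows both collars against the black rubber, parallel to it, with no deck visible between.
- **The push:** I saw no run-back in any picture along the way. The forces I read were about 2.5 N at most. The fingers never gripped or lifted the sleeve.
- **Other objects:** the red look-alike and the other bench items look unmoved in the side picture, though I did not measure them.
- **Ramp pose:** my estimate carried about 3 mm of disagreement at the lip (measured at -112 mm, given as -115 mm), which did not affect the push.

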